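Jog the bench mill by its bayonet lid

ROBOT

A 7-joint arm with a two-finger parallel gripper is mounted at the origin on the work surface; the furniture and walls round the work are solid. World frame = base frame: x ahead of the robot, y to its left, z up, the work surface at z = 0. Lengths are in m, angles in degrees, forces in N, time in s.
With the tool pointing down it reaches from about 0.425 to 1.025 m from the base axis. Payload 9.4 kg.
Tool frame: the origin (TCP) lies at the very end of the fingers, on their centre line; the grasp point (between the pads) lies 19 mm behind it (env.pinch_z is the distance from the TCP to the grasp point, in m); z points along the fingers, y is the line along which they close (so a half turn about z gives the same grasp; the last joint's range is limited). The gripper opens to 93 mm and grips with 3 to 60 N. Pads are 15 mm wide; open, the fingers measure 128 mm over their backs; the gripper's body (75 mm by 188 mm) begins 65 mm behind the grasp point.
Start: joints at [-76.53, 34.337, -0.143, 91.639, 0.103, 54.024, -4.572], TCP at [0.222, 0.69, 0.219] pointing down, gripper open.
Joint ranges: [-147.43, 147.43], [-19.82, 112.94], [-74.19, 73.91], [6.32, 146.72], [-59.91, 239.91], [6.04, 106.73], [-150.56, 150.56]. Speed limits (degrees/s): [127.2, 127.2, 172.46, 172.46, 180, 180, 180].

INTERFACE

Orientations are given as a 3x3 rotation matrix whose columns are the frame's x, y, z axes.
In Python, from plant import env gives the robot as it stands.
- The arm moves only by the tool pendant, called after ">>>" as a command line: name --argument value ..., lists and objects as JSON in quotes. Schema: {"type":"object","properties":{"segments":{"type":"array","items":{"type":"number"},"minItems":7,"maxItems":70},"only":{"type":"string"},"quiet":{"type":"boolean"},"lines":{"type":"string"}},"required":["segments"],"additionalProperties":false}. segments is one flat list of numbers that holds 1 to 10 rows one after another, with no inner brackets; each row has 7 numbers: a rotation vector rx, ry, rz in units of 10 degrees, then dx, dy, dz in mm, then the finger opening in m; each row is the pose to reach, as a shift and turn from the pose commanded when the call began, along the tool's axes at that moment; what a row does not reach only later rows make up. A row lasts 1/10 s, in which the tool goes at most 0.05 m and 8.59 degrees, less where a joint would pass 70% of its speed; a pose out of reach is approached as far as the arm can. The fingers move at their own pace and stop on an object; the grip force is fixed at half the most. Time passes only in rows, so rows that do not move let the fingers close. The tool returns the time, the measured TCP pose, the force, the opening and the grip force at its end. only (a regular expression) keeps the lines of the reply that match it, lines (a string "A,B") keeps lines A to B, and quiet returns only ok. Input that does not fit is refused with a message, and nothing moves.
- env.sense(): the state, without advancing time (a new reading comes with each control period).
- env.read_camera(name): name is "side" or "top"; returns (picture, depth): 384x512x3 uint8, blue, green, red; 384x512 float32, m along the optical axis (not along the pixel's ray), 0 where there is no reading.
- env.get_calibration(name): a dict with "fx", "fy", "cx", "cy" (pixels), "rvec" (rotation vector, rad) and "tvec" (3), from world to camera coordinates, as OpenCV has them. Camera axes: x right, y down, z forward; pixel columns grow to the right and rows downward; lengths in m; the calibration is good to about 2 mm. A picture is of the moment at which its call begins. get_calibration takes no time and is no camera call.
- env.close_job(): hands the job in; it is judged then, once.
The state is a dict: "t": time; "joints": joint angles; "dq": joint speeds; "tau": joint torques, N m; "tool_pos": TCP position; "orientation": TCP orientation; "wrist_force": force on the tool from outside, world axes, zero at the start; "wrist_torque": the same for the moment, N m; "finger_gap": finger opening in m; "gripper_force": force on a finger pad.
Only numpy, scipy, OpenCV 4.12 (cv2) and the standard library are available. Lean on these libraries where they do the work, as an engineer would, in place of code of your own. Each camera call takes 0.05 s, during which the arm holds its last target. There are 200 camera calls.

TASK

Set the bench mill to hand jogging: first turn its run dial back until the pointer stands at zero, the long tick. Then fit the loose lid fully home into the mill's bayonet collar, twist it clockwise half way towards its lock, to the half-way rib on the collar, never as far as the lock, and finish while still gripping it there against its return spring. Leave the other things on the bench where they are.

Things in the scene. Friction and masses are not known exactly. Their poses are not given: they have to be found in the camera images.
- lid: Loose round grey lid, 160 g, upright on the bench. Origin: centre of the underside, z up. Plug 55 mm across, foot tapered, z 0 to 18; two round pins 10 thick stick out of it along the lid's x, to 36 from the centre, at z 6; disc 84 across, z 18 to 26; on it a bar grip 64 long (along x, above the pins), 16 wide (y), z 26 to 56. Same after half a turn.
- mill: Low grey housing, 134 (x) by 264 (y) by 60 mm high, fixed to the bench; origin under its centre, z up. An aluminium collar (106 mm across, 30 high) stands on its +y end, the run dial on its -y end.
- collar_top (a point): Centre of the collar's mouth, on the flange's flat top, 90 mm above the bench; axes of the mill. The flange is 5 mm thick, its opening 59 mm across with two notches 14.4 wide, at +x and -x, for the lid's pins. Fully home: the lid's disc lies on the flange, lid origin 18 mm below this point, pins under the flange in pockets of the drive ring.
- half_mark (a point): Half-way mark: a thin raised rib on the collar's rim, 48 mm from the collar's axis and 0.6 rad clockwise (from above) of the +x notch; its twin lies across the collar. The thick block 1.2 rad clockwise of each notch marks the lock.
- drive_ring (a joint): Ring in the collar turned by the lid's pins, rad, clockwise from above positive: 0 with its pockets under the notches, 0.6 half way; past 1.0 the lid goes into its lock (stop 1.2). A spring turns it back when let go: about 0.05 N m at 0, 0.135 at 0.6. The pins have 2 mm play to each side in the pockets, so the lid turns about 0.06 rad more than the ring.
- dial_grip (a point): Centre of the top of the dial's bar grip, on its axis, 94 mm above the bench, 143 mm from the collar's centre. Turns with the dial: x points along the bar to the pointer end. Black bar 38 long, 12 wide, 22 high on a disc 43 across, small nose and inlaid line at the pointer end. Ticks 0.3 rad apart; the zero tick, longer and thicker, lies at the mill's +x.
- dial (a joint): Run dial, rad, clockwise from above positive, 0 with the pointer at the zero tick; range -1.6 to 1.6, starts clockwise of zero, stays where it is left (friction 0.03 N m).
- wax_tin: round wax tin with dark lid, 70 mm across, 29 high; bystander, origin under its centre.
- sanding_block: cork sanding block, 67x116x30; bystander, origin under its centre.
- tape_measure: steel tape in a black and yellow case, 36x89x71, the one nearer the robot; bystander, origin under its centre.
- pencil: carpenter pencil, 172 long, 8 high, lying between mill and lid; bystander, origin under its centre.

How it is judged:
By the outcome, as a careful person would: the job done as asked, in the order asked, and still so for the second after the job is handed in, while the arm keeps its last pose, push and grip.
It also fails if it takes over 50 s, if anything falls off the work surface, if the arm or the gripper's body presses on something with over 40 N, if the wrist force passes 120 N, or if a joint passes its speed limit or range.

## Working session

There is one attempt and no reset: what is moved stays moved. The work goes in short steps, Python scripts to look and compute and a tool call to move; the robot and the scene stay as the last step left them, time stands still between calls to the robot, and variables do not carry over. Pictures are saved under pics/ and viewed, at most 10 in all, crops included, and the job is handed in when it is done.

```bash
ls; mkdir -p pics
```

Run:
```python
from plant import env
import cv2,numpy as np
for n in("side","top"):
    p,d=env.read_camera(n); cv2.imwrite(f"pics/{n}0.png",p); np.save(f"{n}0.npy",d)
    c=env.get_calibration(n); print(n,c); R=cv2.Rodrigues(np.array(c["rvec"]))[0]; print(-R.T@np.array(c["tvec"]).ravel(), R[2])
s=env.sense(); print(s["t"],s["tool_pos"],s["orientation"],s["finger_gap"],env.pinch_z)
```

```text
pics
plant.py
side {'fx': 487.21063566259556, 'fy': 487.21063566259556, 'cx': 257.4110392511662, 'cy': 189.05888637361693, 'rvec': array([ 1.95838723, -0.34631571,  0.24550796]), 'tvec': array([-0.50618062,  0.14848884,  1.22314203])}
[ 0.09323454 -1.16990163  0.63006483] [ 0.32685356  0.85701965 -0.39835169]
top {'fx': 440.7402980459895, 'fy': 440.7402980459895, 'cx': 255.00478576878382, 'cy': 193.79727865179308, 'rvec': array([ 2.17767566, -2.14936434,  0.13870914]), 'tvec': array([-3.47920011e-04,  5.54309265e-01,  1.26420270e+00])}
[0.39926342 0.01671466 1.32127843] [ 0.11947147 -0.0075607  -0.99280885]
0.1 [0.22229969 0.68962217 0.21785501] [[-9.51797180e-01  3.06727969e-01 -2.85423885e-04]
 [ 3.06728067e-01  9.51796220e-01 -1.35950243e-03]
 [-1.45332043e-04 -1.38151809e-03 -9.99999035e-01]] 0.09311175954012578 0.0188
```
View pics/top0.png

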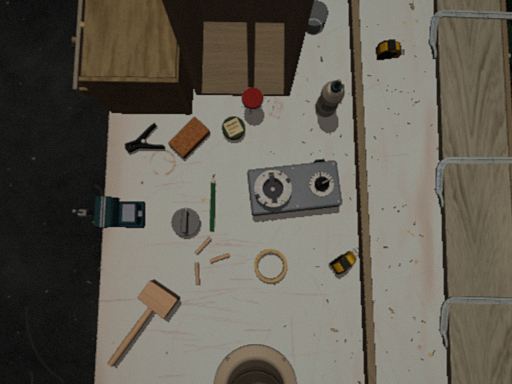

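View pics/side0.png

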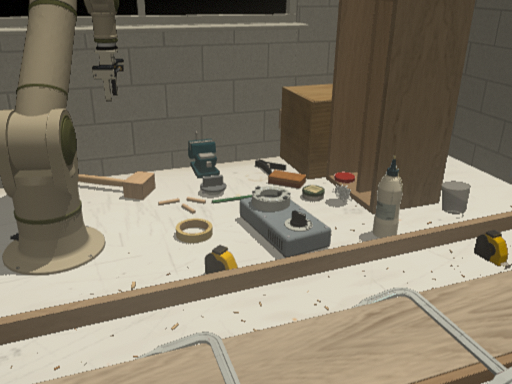

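The top view shows the collar near (272,188), the dial near (321,184), the lid near (186,222) with its bar almost vertical in the image, and the pencil at x≈212. The side view shows the collar at (270,198), the dial at (298,220) and the lid at (212,186). Next I'll zoom in on these.

Create h.py:
```python
from plant import env
import cv2,numpy as np
def cal(n):
    c=env.get_calibration(n); K=np.array([[c["fx"],0,c["cx"]],[0,c["fy"],c["cy"]],[0,0,1]]); return K,cv2.Rodrigues(np.array(c["rvec"]))[0],np.array(c["tvec"]).ravel()
def ray(n,uv,z):
    K,R,t=cal(n); o=-R.T@t; uv=np.atleast_2d(np.array(uv,float)); d=(R.T@np.linalg.inv(K)@np.c_[uv,np.ones(len(uv))].T).T
    return o+d*((z-o[2])/d[:,2])[:,None]
def proj(n,P):
    K,R,t=cal(n); p=(K@(R@np.atleast_2d(P).T+t[:,None])).T; return p[:,:2]/p[:,2:]
def pts(n,D):
    K,R,t=cal(n); v,u=np.mgrid[:384,:512]; c=np.stack([(u-K[0,2])/K[0,0]*D,(v-K[1,2])/K[1,1]*D,D],-1); return (c-t)@R
```

Run:
```python
from h import *
a=cv2.imread("pics/top0.png"); b=cv2.imread("pics/side0.png")
def z(i,x,y,w,h,s): return cv2.resize(i[y:y+h,x:x+w],None,fx=s,fy=s,interpolation=cv2.INTER_CUBIC)
top=z(a,245,157,100,66,5); l=z(a,160,196,60,66,5)
s=z(b,190,160,160,54*1+40,5)[:330*3]
cv2.imwrite("pics/z1.png",np.hstack([top,l])); cv2.imwrite("pics/z2.png",z(b,185,165,155,90,5))
D=np.load("top0.npy"); P=pts("top",D)
for nm,(u,v) in dict(lidc=(186,222),disc=(178,222),collar=(261,188),house=(300,200),dial=(321,184),bench=(230,230)).items(): print(nm,P[v-1:v+2,u-1:u+2].reshape(-1,3).mean(0).round(4))
D=np.load("side0.npy"); P=pts("side",D)
for nm,(u,v) in dict(lid=(212,181),collar=(255,192),house=(280,225)).items(): print(nm,P[v,u].round(4))
```

```text
lidc [0.4675 0.2039 0.0551]
disc [0.4688 0.2316 0.026 ]
collar [ 0.5642 -0.0094  0.0896]
house [ 0.5348 -0.1226  0.0606]
dial [ 0.5776 -0.1785  0.0916]
bench [0.4482 0.0799 0.0028]
lid [0.4634 0.2021 0.0414]
collar [ 0.5251 -0.0193  0.0874]
house [ 0.5365 -0.1711  0.0582]
```

View pics/z1.png

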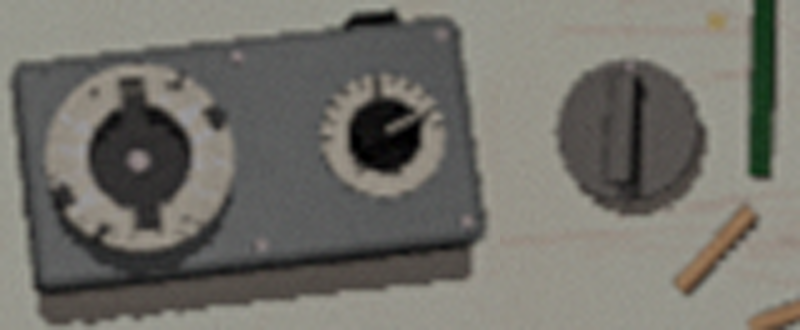

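View pics/z2.png

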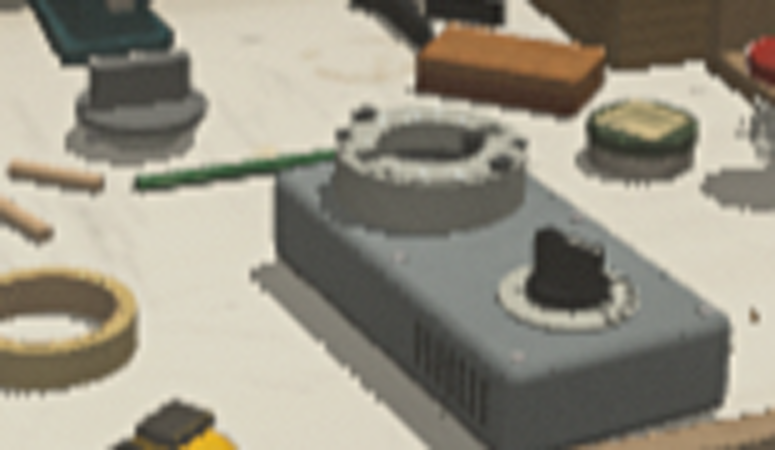

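Create m.py:
```python
from h import *
def meas(n,D,img):
    P=pts(n,D); 
    def sel(c,r,z0,z1): return (np.hypot(P[...,0]-c[0],P[...,1]-c[1])<r)&(P[...,2]>z0)&(P[...,2]<z1)&(D>0)
    def rep(nm,m,circ=False):
        q=P[m]; xy=(q[:,:2]*1000).astype(np.float32)
        (c,r)=cv2.minEnclosingCircle(xy); rc=cv2.minAreaRect(xy)
        print(n,nm,len(q),"z",np.median(q[:,2]).round(4),"circ",np.round(c,1),round(r,1),"rect",np.round(rc[0],1),np.round(rc[1],1),round(rc[2],1))
    rep("lid disc",sel((.467,.204),.06,.02,.032)); rep("lid bar",sel((.467,.204),.06,.05,.062))
    rep("collar",sel((.56,-.035),.07,.084,.096)); rep("house",sel((.56,-.1),.18,.054,.066)); rep("dialbar",sel((.578,-.178),.04,.085,.1))
if __name__=="__main__":
    for n in("top","side"): meas(n,np.load(n+"0.npy"),cv2.imread(f"pics/{n}0.png"))
    a=cv2.imread("pics/top0.png"); g=cv2.cvtColor(a,cv2.COLOR_BGR2GRAY)
    # dial: white scale plate & black dial & pointer line
    x0,y0=302,166; s=g[y0:y0+40,x0:x0+40]
    w=(s>150).astype(np.uint8); cs=max(cv2.findContours(w,0,1)[0],key=cv2.contourArea); print("plate",cv2.fitEllipse(cs)); c=np.array(cv2.fitEllipse(cs)[0])+[x0,y0]
    print("plate c",ray("top",c,.062))
    np.set_printoptions(linewidth=250); print(g[172:200,308:336])
```

```bash
python3 m.py
```

```text
top lid disc 480 z 0.0261 circ [470.9 209.9] 42.1 rect [470.6 209.7] [79.8 79.8] 2.0
top lid bar 127 z 0.0557 circ [470.4 208.4] 31.7 rect [470.5 209.3] [16.4 63.2] 87.7
top collar 671 z 0.0902 circ [565.7 -43. ] 53.0 rect [564.9 -43.4] [102.6 101.9] 0.7
top house 2753 z 0.06 circ [ 573.9 -107.4] 143.7 rect [ 573.4 -107.3] [133.6 262.5] 7.1
top dialbar 57 z 0.0933 circ [ 583.3 -184.1] 19.1 rect [ 582.8 -184.4] [11.4 38.2] 28.0
side lid disc 181 z 0.0238 circ [467. 202.] 42.6 rect [463.  192.9] [65.6 79.9] 77.5
side lid bar 51 z 0.0529 circ [466.5 205.7] 31.2 rect [466.4 206.9] [62.  18.5] 1.5
side collar 373 z 0.0873 circ [562.6 -45.3] 55.2 rect [561.2 -46.8] [101.9 103.5] 71.8
side house 1538 z 0.0579 circ [ 568.3 -110.8] 143.6 rect [ 569.4 -109.3] [133.6 265.8] 7.2
side dialbar 58 z 0.0908 circ [ 575.2 -188.7] 19.7 rect [ 579.3 -186.8] [12.9 39.2] 24.8Traceback (most recent call last):
  File "m.py", line 16, in <module>
    w=(s>150).astype(np.uint8); cs=max(cv2.findContours(w,0,1)[0],key=cv2.contourArea); print("plate",cv2.fitEllipse(cs)); c=np.array(cv2.fitEllipse(cs)[0])+[x0,y0]
                                                                                                      ~~~~~~~~~~~~~~^^^^
cv2.error: OpenCV(4.12.0) /io/opencv/modules/imgproc/src/shapedescr.cpp:361: error: (-201:Incorrect size of input array) There should be at least 5 points to fit the ellipse in function 'fitEllipseNoDirect'
```

Create go.py:
```python
import sys
from h import *
from scipy.spatial.transform import Rotation as Ro
# go.py x y z yaw : shift in tool axes to bring TCP there, tool vertical, tool x at yaw
def need(x,y,z,yaw):
    s=env.sense(); R=np.array(s["orientation"]); c,q=np.cos(np.radians(yaw)),np.sin(np.radians(yaw))
    T=np.array([[c,q,0],[q,-c,0],[0,0,-1]]); 
    print("rv",Ro.from_matrix(R.T@T).as_rotvec(degrees=True).round(2),"d",(R.T@(np.array([x,y,z])-s["tool_pos"])).round(4),"yaw now",np.degrees(np.arctan2(R[1,0],R[0,0])).round(2),"F",np.round(s["wrist_force"],1),"M",np.round(s["wrist_torque"],2))
if __name__=="__main__": need(*map(float,sys.argv[1:]))
```

```bash
python3 go.py .5805 -.186 .2 118; python3 -c "
from h import *
print(ray('top',[[330,95],[328,110]],.1)); D=np.load('top0.npy');P=pts('top',D);print(P[95,330],P[90,335],P[215,125],P[212,100])"
```

```text
rv [-7.000e-02  4.000e-02  4.414e+01] d [-0.6095 -0.7235  0.0189] yaw now 162.14 F [-0.  -0.6 -0.2] M [ 0.01  0.01 -0.  ]
[[ 0.83502849 -0.20444869  0.1       ]
 [ 0.79050944 -0.19837173  0.1       ]]
[ 0.81360823 -0.19357729  0.16003259] [ 0.81833854 -0.20234457  0.186167  ] [0.48415851 0.37459875 0.07153475] [0.4895497  0.43550709 0.10103747]
```

Total 0.946 m; 19+ rows. First call 10 rows of half. Opening 0.06.

Careful with the scale: shifts go in mm and turns go in units of 10 degrees. That gives: -0.06 m is -60, -0.356 m is -356, 40 degrees is 4.

>>> pendant --segments '[0,0,0.4,-30,-36,0,0.07,0,0,0.8,-60,-72,0,0.07,0,0,1.2,-90,-107,0,0.07,0,0,1.6,-120,-142,0,0.07,0,0,2,-150,-178,0,0.07,0,0,2.4,-180,-214,0,0.07,0,0,2.8,-210,-249,0,0.07,0,0,3.2,-240,-285,0,0.07,0,0,3.6,-270,-320,0,0.07,0,0,4,-300,-356,0,0.07]'

```text
t: 1.1
tool_pos: [0.3991, 0.2574, 0.2186]
orientation: [[-0.53, 0.848, 0.0], [0.848, 0.53, 0.0], [0.0, 0.0, -1.0]]
wrist_force: [0.4, 1.0, 1.2]
finger_gap: 0.0701
gripper_force: 0.0
```

```bash
python3 go.py .5805 -.186 .2 118
```

```text
rv [ 0.01 -0.    3.99] d [-0.4722 -0.081   0.0186] yaw now 121.99 F [0.4 1.  1.2] M [-0.03 -0.03  0.04]
```

>>> pendant --segments '[0,0,0.4,-50,-9,0,0.07,0,0,0.4,-100,-17,0,0.07,0,0,0.4,-148,-26,0,0.07,0,0,0.4,-196,-34,5,0.07,0,0,0.4,-244,-42,10,0.07,0,0,0.4,-292,-50,19,0.07,0,0,0.4,-340,-58,19,0.07,0,0,0.4,-388,-66,19,0.07,0,0,0.4,-436,-75,19,0.07,0,0,0.4,-472,-81,19,0.07]'

```text
t: 2.1
tool_pos: [0.5816, -0.187, 0.1994]
orientation: [[-0.47, 0.883, -0.0], [0.883, 0.47, -0.001], [-0.001, -0.0, -1.0]]
wrist_force: [0.7, 1.3, 0.9]
finger_gap: 0.0702
gripper_force: 0.0
```

>>> pendant --segments '[0,0,0,0,0,30,0.07,0,0,0,0,0,50,0.07,0,0,0,0,0,50,0.07,0,0,0,0,0,50,0.07]'

```text
t: 2.5
tool_pos: [0.5811, -0.1835, 0.1496]
orientation: [[-0.472, 0.882, -0.001], [0.882, 0.472, 0.0], [0.001, -0.001, -1.0]]
wrist_force: [0.3, -0.9, 0.4]
finger_gap: 0.0699
gripper_force: 0.0
```

```bash
python3 go.py .5805 -.186 .076 118
```

Run:
```python
from h import *
a,D=env.read_camera("top"); b,E=env.read_camera("side")
np.save("top1.npy",D);np.save("side1.npy",E)
z=lambda i,x,y,w,h,s: cv2.resize(i[y:y+h,x:x+w],None,fx=s,fy=s)
for n,i in(("top",a),("side",b)):
    p=env.sense(); print(n,proj(n,p["tool_pos"]))
cv2.imwrite("pics/h1.png",np.hstack([z(a,270,130,100,120,4),z(b,250,120,100,120,4)]))
```

```text
rv [-0.05 -0.04  0.14] d [-0.002  -0.0016  0.0736] yaw now 118.14 F [ 0.3 -0.9  0.4] M [-0.03  0.02 -0.03]
top [[326.32044636 179.39577181]]
side [[300.14715262 190.99255348]]
```

View pics/h1.png

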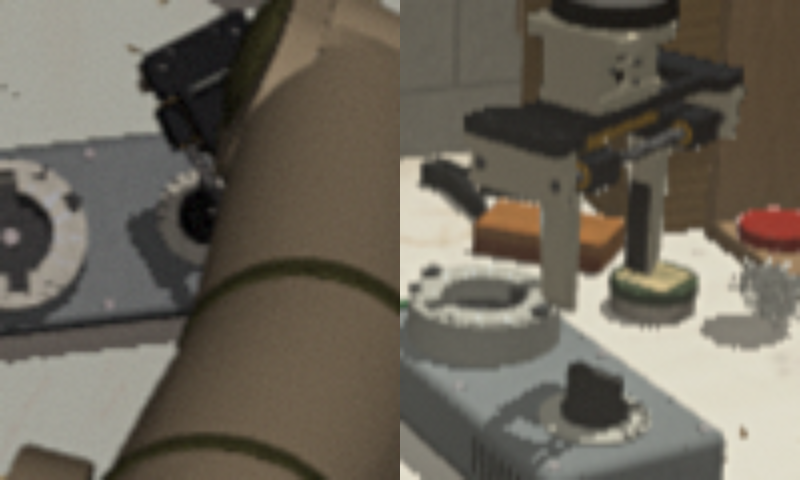

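The right crop shows the fingertips at side px about (290,196) and (311,188). Their midpoint matches the projected TCP (300,191) to within 1 px, and they line up with the dial bar below. The top view is blocked by the arm. Next I'll descend and close.

Converted, 0.072 m is 72, 0.065 m is 65.

>>> pendant --segments '[0,0,0,-2,-1.6,30,0.05,0,0,0,-2,-1.6,50,0.04,0,0,0,-2,-1.6,65,0.04,0,0,0,-2,-1.6,72,0.04,0,0,0,-2,-1.6,72,0.04,0,0,0,-2,-1.6,72,0.04]'

```text
t: 3.2
tool_pos: [0.5812, -0.1862, 0.0784]
orientation: [[-0.472, 0.882, 0.001], [0.882, 0.472, -0.0], [-0.001, 0.001, -1.0]]
wrist_force: [-0.5, -0.8, 0.1]
finger_gap: 0.0397
gripper_force: 0.0
```

```bash
python3 go.py .5805 -.186 .0775 118
```

```text
rv [0.04 0.04 0.14] d [ 0.0006 -0.0005  0.0009] yaw now 118.14 F [-0.5 -0.8  0.1] M [-0.07  0.04  0.02]
```

>>> pendant --segments '[0,0,0,0,0,0,0.0,0,0,0,0,0,0,0,0,0,0,0,0,0,0,0,0,0,0,0,0,0,0,0,0,0,0,0,0,0,0,0,0,0,0,0]'

```text
t: 3.8
tool_pos: [0.583, -0.185, 0.0781]
orientation: [[-0.473, 0.881, 0.004], [0.881, 0.473, 0.0], [-0.001, 0.003, -1.0]]
wrist_force: [5.3, 3.4, -0.3]
finger_gap: 0.0118
gripper_force: 30.0
```

```bash
python3 go.py .5805 -.186 .0775 118
```

```text
rv [0.19 0.07 0.21] d [ 0.0003 -0.0027  0.0006] yaw now 118.21 F [ 5.3  3.4 -0.3] M [ 0.69 -1.02 -0.04]
```

Converted, 0.002 m is 2, -69 degrees is -6.9.

>>> pendant --segments '[0,0,-0.6,0,2,0,0,0,0,-1.4,0,2,0,0,0,0,-2.2,0,2,0,0,0,0,-3,0,2,0,0,0,0,-3.8,0,2,0,0,0,0,-4.6,0,2,0,0,0,0,-5.4,0,2,0,0,0,0,-6.1,0,2,0,0,0,0,-6.6,0,2,0,0,0,0,-6.9,0,2,0,0]'

```text
t: 4.8
tool_pos: [0.584, -0.1832, 0.0781]
orientation: [[-0.992, -0.129, 0.002], [-0.129, 0.992, 0.002], [-0.003, 0.002, -1.0]]
wrist_force: [2.5, 6.9, 1.3]
finger_gap: 0.0119
gripper_force: 30.0
```

>>> pendant --segments '[0,0,0,0,0,0,0.0,0,0,0,0,0,0,0,0,0,0,0,0,0,0]'

```text
t: 5.1
tool_pos: [0.584, -0.1832, 0.0781]
orientation: [[-0.992, -0.126, 0.002], [-0.126, 0.992, 0.002], [-0.003, 0.001, -1.0]]
wrist_force: [2.0, 6.2, 1.6]
finger_gap: 0.0117
gripper_force: 30.0
```

```bash
python3 go.py .583 -.1845 .0775 187.15
```

```text
rv [0.08 0.15 0.08] d [ 0.0011 -0.0012  0.0006] yaw now -172.77 F [2.  6.2 1.6] M [ 1.32 -0.57 -0.  ]
```

>>> pendant --segments '[0,0,0,0,2,0,0.0,0,0,0,0,2,0,0.0,0,0,0,0,2,0,0.05,0,0,0,0,2,0,0.05,0,0,0,0,2,0,0.05,0,0,0,0,2,0,0.05,0,0,0,0,2,-20,0.05,0,0,0,0,2,-60,0.05,0,0,0,0,2,-100,0.05,0,0,0,0,2,-100,0.05]'

```text
t: 6.1
tool_pos: [0.5846, -0.1839, 0.1826]
orientation: [[-0.992, -0.124, 0.007], [-0.124, 0.992, -0.002], [-0.007, -0.003, -1.0]]
wrist_force: [0.8, 0.5, 1.0]
finger_gap: 0.0504
gripper_force: 0.0
```

```bash
python3 go.py .4705 .2093 .15 177.7
```

```text
rv [-0.13  0.41  9.41] d [0.0648 0.4044 0.031 ] yaw now -172.89 F [0.8 0.5 1. ] M [ 0.02 -0.02 -0.02]
```

Converted, 0.405 m is 405, 0.37 m is 370, 9.2 degrees is 0.92.

>>> pendant --segments '[0,0,0.1,8,47,0,0.05,0,0,0.2,15,94,0,0.05,0,0,0.3,22,141,0,0.05,0,0,0.4,30,188,0,0.05,0,0,0.5,38,235,0,0.05,0,0,0.6,45,280,0,0.05,0,0,0.7,52,325,10,0.05,0,0,0.8,59,370,20,0.05,0,0,0.92,65,405,31,0.05,0,0,0.92,65,405,31,0.05]'

```text
t: 7.1
tool_pos: [0.4649, 0.2156, 0.1452]
orientation: [[-1.0, 0.029, -0.002], [0.029, 1.0, 0.001], [0.002, 0.001, -1.0]]
wrist_force: [0.2, -0.9, -0.7]
finger_gap: 0.05
gripper_force: 0.0
```

>>> pendant --segments '[0,0,0,0,0,0,0.05]'

```text
t: 7.2
tool_pos: [0.4668, 0.2109, 0.146]
orientation: [[-0.999, 0.034, -0.001], [0.034, 0.999, -0.001], [0.001, -0.001, -1.0]]
wrist_force: [-0.3, -0.5, -0.1]
finger_gap: 0.0499
gripper_force: 0.0
```

```bash
python3 go.py .4705 .2093 .031 177.7
```

Run:
```python
from h import *
a,D=env.read_camera("top"); b,E=env.read_camera("side")
np.save("top2.npy",D);np.save("side2.npy",E);cv2.imwrite("pics/raw2t.png",a)
z=lambda i,x,y,w,h,s: cv2.resize(i[y:y+h,x:x+w],None,fx=s,fy=s,interpolation=2)
cv2.imwrite("pics/h2.png",np.hstack([z(a,245,155,100,75,4),z(b,170,110,100,75,4)]))
P=pts("top",D)
m=(np.hypot(P[...,0]-.583,P[...,1]+.184)<.03)&(P[...,2]>.085)&(P[...,2]<.1)
print(m.sum(),cv2.minAreaRect((P[m][:,:2]*1000).astype(np.float32)))
```

```text
rv [-0.06 -0.06  0.38] d [-0.0039 -0.0014  0.115 ] yaw now 178.08 F [-0.3 -0.5 -0.1] M [ 0.04  0.   -0.01]
63 ((582.5785522460938, -184.8225555419922), (38.00398635864258, 12.099187850952148), 8.282245635986328)
```

View pics/h2.png

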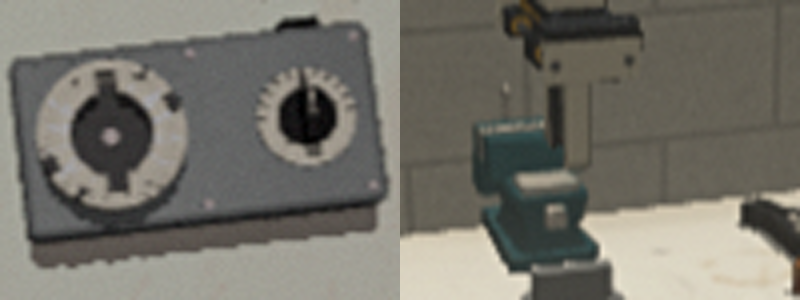

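In the left crop the dial bar is parallel to the notch line, with its pointer end up at about (306,72), on the zero tick. The rectangle fit gives 8.3° against the mill's 7.1°, so the dial is at zero. The fingers hang over the lid in the side view. Next I'll pick up the lid.

```bash
python3 go.py .4705 .2093 .031 177.7
```

```text
rv [-0.05 -0.01  0.17] d [-0.0028  0.0002  0.1156] yaw now 177.87 F [-0.1  0.5  0.2] M [-0.01  0.01  0.04]
```

>>> pendant --segments '[0,0,0,-2,-1,40,0.05,0,0,0,-2,-1,70,0.04,0,0,0,-2,-1,90,0.04,0,0,0,-2,-1,105,0.04,0,0,0,-2,-1,113,0.04,0,0,0,-2,-1,113,0.04,0,0,0,-2,-1,113,0.04]'

```text
t: 8.0
tool_pos: [0.4699, 0.209, 0.0342]
orientation: [[-0.999, 0.037, 0.001], [0.037, 0.999, 0.0], [-0.001, 0.0, -1.0]]
wrist_force: [0.3, 0.2, 0.2]
finger_gap: 0.0395
gripper_force: 0.0
```

```bash
python3 go.py .4705 .2093 .031 177.7
```

```text
rv [0.01 0.03 0.17] d [-0.0005  0.0004  0.0032] yaw now 177.87 F [0.3 0.2 0.2] M [ 0.   -0.03 -0.02]
```

Converted, 0.002 m is 2.

>>> pendant --segments '[0,0,0,0,0,2,0.04,0,0,0,0,0,2,0,0,0,0,0,0,2,0,0,0,0,0,0,2,0,0,0,0,0,0,2,0,0,0,0,0,0,2,0]'

```text
t: 8.6
tool_pos: [0.4697, 0.2099, 0.0319]
orientation: [[-0.999, 0.036, 0.001], [0.036, 0.999, 0.0], [-0.001, 0.0, -1.0]]
wrist_force: [0.7, 0.3, 4.0]
finger_gap: 0.0158
gripper_force: 30.0
```

```bash
python3 go.py .4705 .2093 .032 177.7
```

```text
rv [0.03 0.04 0.25] d [-0.0008 -0.0005 -0.0001] yaw now 177.95 F [0.7 0.3 4. ] M [ 0.16 -0.02  0.05]
```

>>> pendant --segments '[0,0,0,0,0,-20,0,0,0,0,0,0,-60,0,0,0,0,0,0,-100,0,0,0,0,0,0,-140,0,0,0,0,0,0,-140,0,0,0,0,0,0,-140,0]'

```text
t: 9.2
tool_pos: [0.4695, 0.2094, 0.1721]
orientation: [[-0.999, 0.036, 0.001], [0.036, 0.999, 0.001], [-0.001, 0.001, -1.0]]
wrist_force: [-0.2, 0.5, -2.7]
finger_gap: 0.0159
gripper_force: 30.0
```

```bash
python3 go.py .5648 -.0423 .165 187.15
```

Run:
```python
from h import *
b,E=env.read_camera("side"); a,D=env.read_camera("top")
z=lambda i,x,y,w,h,s: cv2.resize(i[y:y+h,x:x+w],None,fx=s,fy=s,interpolation=2)
cv2.imwrite("pics/h3.png",np.hstack([z(a,150,170,100,100,4),z(b,160,80,100,100,4)]))
s=env.sense(); P=pts("side",E); m=(np.hypot(P[...,0]-s["tool_pos"][0],P[...,1]-s["tool_pos"][1])<.06)&(P[...,2]>s["tool_pos"][2]-.06)&(P[...,2]<s["tool_pos"][2]-.0)&(E>0)
q=P[m]; print(s["tool_pos"],m.sum(),q.min(0),q.max(0))
```

```text
rv [ 0.03  0.08 -9.23] d [-0.1043 -0.2481  0.0071] yaw now 177.92 F [-0.2  0.5 -2.7] M [-0.09 -0.    0.04]
[0.46863643 0.20906302 0.17046169] 259 [0.42517423 0.16041994 0.13709062] [0.506745   0.23629072 0.17017372]
```

View pics/h3.png

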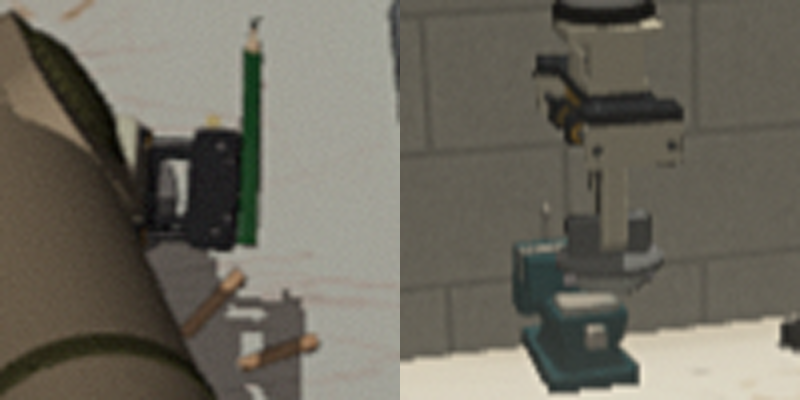

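The right crop shows the lid hanging level, with the bar centred in the fingers (finger at about x=613, bar from 567 to 650). In the left crop the pencil is undisturbed. Next I'll carry the lid over the collar.

>>> pendant --segments '[0,0,-0.1,-15,-35,0,0,0,0,-0.2,-30,-70,0,0,0,0,-0.35,-47,-110,0,0,0,0,-0.5,-64,-150,0,0,0,0,-0.65,-80,-190,0,0,0,0,-0.8,-95,-225,0,0,0,0,-0.92,-103.5,-248,5,0,0,0,-0.92,-103.5,-248,20,0,0,0,-0.92,-103.5,-248,30,0,0,0,-0.92,-103.5,-248,30,0]'

```text
t: 10.3
tool_pos: [0.5622, -0.0415, 0.139]
orientation: [[-0.992, -0.125, -0.005], [-0.125, 0.992, 0.0], [0.005, 0.001, -1.0]]
wrist_force: [-0.2, 0.7, -1.3]
finger_gap: 0.016
gripper_force: 30.0
```

>>> pendant --segments '[0,0,0,0,0,0,0,0,0,0,0,0,0,0,0,0,0,0,0,0,0]'

```text
t: 10.6
tool_pos: [0.5642, -0.0415, 0.1421]
orientation: [[-0.992, -0.125, 0.001], [-0.125, 0.992, 0.0], [-0.001, -0.0, -1.0]]
wrist_force: [0.9, 0.6, -1.6]
finger_gap: 0.0155
gripper_force: 30.0
```

```bash
python3 go.py .564 -.0424 .105 187.15
```

Run:
```python
from h import *
b,E=env.read_camera("side")
z=lambda i,x,y,w,h,s: cv2.resize(i[y:y+h,x:x+w],None,fx=s,fy=s,interpolation=2)
cv2.imwrite("pics/h4.png",z(b,225,110,100,110,5))
```

```text
rv [-0.    0.04  0.04] d [ 0.0003 -0.0009  0.0371] yaw now -172.81 F [ 0.9  0.6 -1.6] M [ 0.03 -0.01  0.05]
```

View pics/h4.png

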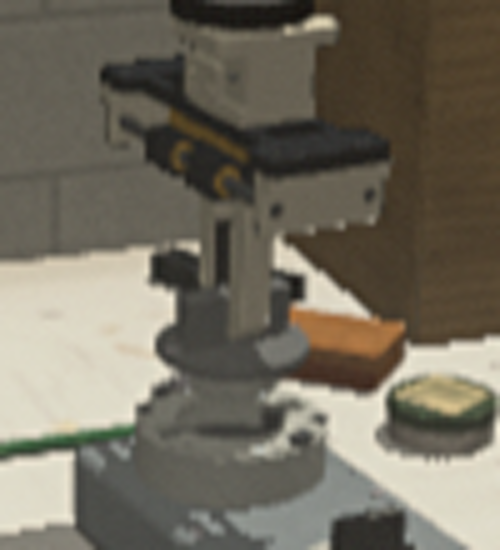

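The lid (disc at about (233,350)) sits over the collar (about (232,420)) and is aligned with it. Next I'll lower it gently.

Converted, -0.0005 m is -0.5, 0.027 m is 27.

>>> pendant --segments '[0,0,0,0,-0.5,10,0,0,0,0,0,-0.5,16,0,0,0,0,0,-0.5,20,0,0,0,0,0,-0.5,24,0,0,0,0,0,-0.5,27,0,0,0,0,0,-0.5,27,0]'

```text
t: 11.25
tool_pos: [0.5638, -0.0425, 0.1142]
orientation: [[-0.992, -0.124, -0.001], [-0.124, 0.992, 0.0], [0.001, 0.0, -1.0]]
wrist_force: [-0.3, -0.1, -1.4]
finger_gap: 0.0159
gripper_force: 30.0
```

```bash
python3 go.py .564 -.042 .1035 187.15
```

```text
rv [ 0.01 -0.04 -0.01] d [-0.0003  0.0005  0.0107] yaw now -172.86 F [-0.3 -0.1 -1.4] M [-0.03 -0.    0.04]
```

>>> pendant --segments '[0,0,0,0,0,3,0,0,0,0,0,0,5,0,0,0,0,0,0,7,0,0,0,0,0,0,7,0]'

```text
t: 11.65
tool_pos: [0.5639, -0.0425, 0.1074]
orientation: [[-0.992, -0.124, -0.0], [-0.124, 0.992, 0.0], [0.0, 0.0, -1.0]]
wrist_force: [0.6, 0.4, -2.1]
finger_gap: 0.0158
gripper_force: 30.0
```

```bash
python3 go.py .564 -.042 .1035 187.15
```

```text
rv [ 0.   -0.02 -0.01] d [-0.0002  0.0005  0.0039] yaw now -172.86 F [ 0.6  0.4 -2.1] M [ 0.01  0.04 -0.02]
```

>>> pendant --segments '[0,0,0,0,0,2,0,0,0,0,0,0,4,0,0,0,0,0,0,5,0,0,0,0,0,0,6,0,0,0,0,0,0,6,0]'

```text
t: 12.15
tool_pos: [0.5641, -0.0425, 0.1038]
orientation: [[-0.992, -0.124, 0.001], [-0.124, 0.992, -0.0], [-0.001, -0.001, -1.0]]
wrist_force: [-7.1, 0.3, 26.8]
finger_gap: 0.0158
gripper_force: 30.0
```

```bash
python3 go.py .564 -.042 .1035 187.15
```

```text
rv [-0.04  0.08 -0.02] d [0.0001 0.0006 0.0003] yaw now -172.87 F [-7.1  0.3 26.8] M [0.11 1.59 0.01]
```

Contact came at exactly the expected height (0.1038 m), so the lid is home. I'll ease the push and twist.

Converted, -0.0015 m is -1.5, 20 degrees is 2.

>>> pendant --segments '[0,0,0,0,0,-1.5,0,0,0,0,0,0,-1.5,0,0,0,0.5,0,0,-1.5,0,0,0,1,0,0,-1.5,0,0,0,1.5,0,0,-1.5,0,0,0,2,0,0,-1.5,0,0,0,2,0,0,-1.5,0]'

```text
t: 12.85
tool_pos: [0.5647, -0.0416, 0.1039]
orientation: [[-0.975, 0.224, 0.001], [0.224, 0.975, 0.0], [-0.001, 0.001, -1.0]]
wrist_force: [-0.9, 2.1, 9.9]
finger_gap: 0.0155
gripper_force: 30.0
```

```bash
python3 go.py .564 -.042 .1035 149.35
```

```text
rv [ 0.06  0.07 17.69] d [ 0.0006 -0.0005  0.0004] yaw now 167.04 F [-0.9  2.1  9.9] M [0.56 0.43 0.04]
```

Converted, 17.7 degrees is 1.77.

>>> pendant --segments '[0,0,0.4,0,0,0,0,0,0,0.8,0,0,0,0,0,0,1.2,0,0,0,0,0,0,1.5,0,0,0,0,0,0,1.75,0,0,0,0,0,0,1.77,0,0,0,0,0,0,1.77,0,0,0,0,0,0,1.77,0,0,0,0]'

```text
t: 13.65
tool_pos: [0.5647, -0.0418, 0.1039]
orientation: [[-0.862, 0.507, 0.001], [0.507, 0.862, 0.0], [-0.001, 0.001, -1.0]]
wrist_force: [-1.0, 2.1, 9.8]
finger_gap: 0.016
gripper_force: 30.1
```

```bash
python3 go.py .564 -.042 .1035 149.35
```

Run:
```python
from h import *
b,E=env.read_camera("side"); a,D=env.read_camera("top")
z=lambda i,x,y,w,h,s: cv2.resize(i[y:y+h,x:x+w],None,fx=s,fy=s,interpolation=2)
cv2.imwrite("pics/h5.png",np.hstack([z(a,240,140,110,90,3.6),z(b,220,150,110,90,3.6)]))
```

```text
rv [0.06 0.06 0.17] d [ 0.0005 -0.0005  0.0004] yaw now 149.52 F [-1.   2.1  9.8] M [0.43 0.45 0.3 ]
```

View pics/h5.png

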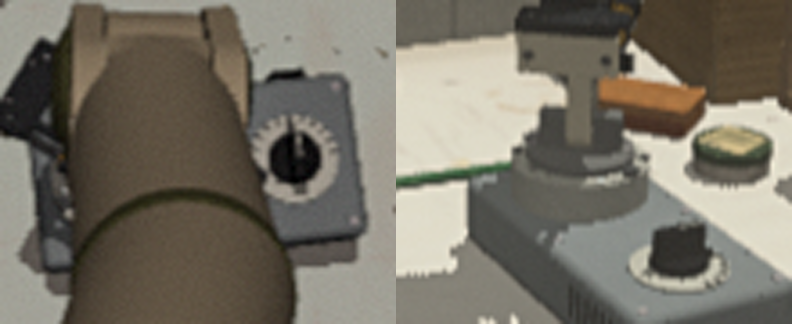

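The side crop shows the lid disc flat on the collar, still gripped. The dial pointer is up on the zero tick. I measured a 37.6° twist (0.657 rad for the lid, so about 0.60 rad for the ring), with spring reaction present. Handing in.

```bash
python3 -c "
from plant import env
print(env.close_job())"
```

```text
the job is handed in; nothing more can be done
None
```

I handed the job in at about 14 s: the dial is back at zero, and the lid is fully home, twisted 0.66 rad clockwise (about 0.60 rad of ring travel, the half-way rib) and still gripped there; the hand-in returned no verdict.

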